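Load T-brackets into the measuring pallet

ROBOT

A 7-joint arm with a two-finger parallel gripper is mounted at the origin on the work surface. World frame = base frame: x ahead of the robot, y to its left, z up, the work surface at z = 0. Lengths are in mm, angles in rad, forces in N, time in s.
With the tool pointing down it reaches from about 400 to 875 mm from the base axis. Payload 4.4 kg.
Tool frame: the origin (TCP) lies at the very end of the fingers, on their centre line; the grasp point (between the pads) lies 19 mm behind it; z points along the fingers, y is the direction in which the jaws open and shut (so a half turn about z gives the same grasp; the last joint's range is limited). The gripper opens to 85 mm and grips with 20 to 120 N. Pads are 22 mm wide; open, the fingers measure 114 mm over their backs; the gripper's body (76 mm by 85 mm) begins 54 mm behind the grasp point. The pads swing forward as they close: fully open they stand 13 mm farther back than shut.
Start: joints at [-1.285, 0.628, 0.038, 1.517, -0.027, 0.996, -0.02], TCP at [223.959, 610.213, 231.313] pointing down, gripper open.
Joint ranges: [-3.06, 3.06], [-0.37, 2.12], [-1.25, 1.32], [0.18, 2.47], [-1.1, 4.24], [0.23, 1.98], [-2.94, 2.94]. Speed limits (rad/s): [2.57, 2.57, 3.14, 3.14, 3.14, 3.14, 3.14].

INTERFACE

Orientations are given as [roll, pitch, yaw] about the fixed x, y, z axes, in that order (R = Rz(yaw) Ry(pitch) Rx(roll)).
In Python, from cell import read_state, get_image, calibration, finish_job gives the robot as it stands. The module is installed in compiled form; this text tells all that it offers.
- The arm moves only by the tool apply_moves, never from a script. Its argument "increments" is a list of rows, each an object of numbers: "tx", "ty", "tz": the shift along the world's x, y, z in m; "rx", "ry", "rz": the turn, a rotation vector about the world's x, y, z in units of 5 degrees (1.0 is 5 degrees); "claw": the finger opening in m, from 0 to 0.0854. In form: [{"tx": .., "ty": .., "tz": .., "rx": .., "ry": .., "rz": .., "claw": ..}, ...]. A call has 1 to 12 rows; each row is the pose to reach, as a shift and turn from the pose commanded when the call began; what a row does not reach only later rows make up. A row lasts 1/10 s, in which the tool goes at most 50 mm and 8.59 degrees, less where a joint would pass 70% of its speed; a pose out of reach is approached as far as the arm can. A call with a gripper value outside its range is refused whole. The fingers move at their own pace and stop on an object; the grip force is fixed at half the most. Time passes only in rows, so rows that repeat a pose let the fingers close. It gives the time, the measured TCP pose, the force and the opening at its end, in the units of the state.
- read_state(): the state, without advancing time (a new reading comes with each control period).
- get_image(name): name is "scene" or "top" or "wrist"; returns the picture (384x512x3 uint8, red, green, blue); there is no depth.
- calibration(name): a dict with "camera_matrix" (3x3 intrinsics, pixels), "origin" and "attitude" of the camera in the world. Camera axes: x right, y up, looking along -z (the intrinsics and any distortion apply to the point x, -y, -z); pixel columns grow to the right and rows downward; lengths in mm; the calibration is good to about 2 mm. The wrist camera is an equidistant fisheye: a pixel r from the principal point sees the ray r / f radians off the axis. A picture is of the moment at which its call begins: read the wrist's pose just before it. calibration takes no time and is no camera call; for the wrist camera it gives the pose at the moment of the call.
- finish_job(): hands the job in, once; it reports no verdict.
The state is a dict: "clock": time; "qpos": joint angles; "qd": joint speeds; "tau": joint torques, N m; "eef_pos": TCP position; "tool_rot": TCP orientation; "force": force on the tool from outside, world axes, zero at the start; "torque": the same for the moment, N m; "width": finger opening in mm.
Only numpy, scipy, OpenCV 4.12 (cv2) and the standard library are available. Lean on these libraries where they do the work, as an engineer would, in place of code of your own. Each camera call takes 0.05 s, during which the arm holds its last target. There are 200 camera calls.

TASK

Two aluminium T-brackets stand on end on the rubber mat. Tip each one over onto its flat face, rib upwards, and load them both into the pallet the same way round, one in each lane (either one): tongue first, slid in under the steel hold-down strip until the tongue is fully home against the back stop. Leave the ring gauge, vee block and caliper where they are.

Things in the scene. Friction and masses are not known exactly. Their poses are not given: they have to be found in the camera images.
- bracket_a_mid (a point): Centre of one of two identical aluminium T-brackets: plate 90 long x 44 wide x 8 thick, with a rib 12 thick x 22 high (30 over all) along the middle of its back, flush with the plain end and 60 long; the last 30 of the plate is a bare tongue. Own z axis: along the length to the tongue. x axis: square out of the flat face, away from the rib. y: across. Flat, the point is 15 above the flat face.
- bracket_b_mid (a point): Centre of the other bracket, same sizes and axes: plain end at z = -45, tongue end at z = 45 (tongue from z = 15), flat face at x = 15, back of the plate and tongue at x = 7, rib from x = -15 to 7, y = -6 to 6, z = -45 to 15.
- bracket_a: Same bracket as bracket_a_mid, same axes; origin at the plain end, 45 from the centre. Both start standing on the plain end, tongue up, 90 tall, 140 to 210 apart, facing roughly opposite ways (to and away from the robot, up to 45 degrees off).
- bracket_b: Same bracket as bracket_b_mid; origin as for bracket_a. About 130 g; centre of mass 9 behind the flat face, 40 above the plain end: pushed at the tongue from the rib side it tips over the flat face's lower edge at about 13 degrees and drops flat, rib up, sliding little.
- pallet: Aluminium pallet, fixed, left or right of centre, open end roughly towards the robot. Origin at granite height; x axis along the lanes towards the back stop, y to the left across them, z up. Dark grey floor 6 thick, x -115 to 100, y -68 to 68. Two lanes 50 wide, centre lines y = 31 and y = -31; floor open and clear in front of x = -6.
- lane_left (a point): Where the centre of a bracket lies when fully home in the lane at pallet y = 31: pallet x = 43, 21 above the granite; axes as the pallet's. The bracket's z axis then points along pallet x and its x axis down. Guide walls 12 wide at pallet y = 0 and +-62, tops 16 above the granite, from x = 0 (noses of radius 6) to the stop.
- lane_right (a point): The same for the lane at pallet y = -31. The back stop's face is at pallet x = 88. A steel hold-down strip across both lanes covers x 64 to 100, underside 18 and top 24 above the granite: only the 8 thick tongue fits under it.
- mat: Black rubber mat, fixed, 280 (x) x 300 (y) x 3 thick; origin at the centre of its underside, on the granite (z = 0). Both brackets stand on it, z = 3 mm.
- ring_gauge_mid (a point): Bystander: steel ring gauge, 68 outside, 38 bore, 22 high, lying flat; point at its centre.
- vee_block_mid (a point): Bystander: dark steel vee block, 60 x 50, 48 high; point on its middle, 11 above the granite.
- caliper_mid (a point): Bystander: caliper lying flat, 210 long along its y axis, jaws to +x; point on its beam, 11 above the granite.
Mind the look-alikes: they are no part of the job. What is shaped like the bracket_a but green or pink is not meant.

How it is judged:
By the outcome, as a careful person would: the job done as asked, in the order asked, and still so for the second after the job is handed in, with the robot touching nothing.
It also fails if it takes over 72 s, if anything falls off the work surface, if the arm or the gripper's body presses on something with over 40 N, if the wrist force passes 120 N, or if a joint passes its speed limit or range.

## Working session

There is one attempt and no reset: what is moved stays moved. The work goes in short steps, Python scripts to look and compute and a tool call to move; the robot and the scene stay as the last step left them, time stands still between calls to the robot, and variables do not carry over. Pictures are saved under pics/ and viewed, about 8 in all and at most 12, crops included, and the job is handed in when it is done.

Besides the shell and the picture viewer there is one more tool, called as name([rows], argument=value, ...), one row to a line, values as JSON. apply_moves: Moves the arm, as the interface text tells. Its arguments: {"type":"object","properties":{"increments":{"type":"array"}},"required":["increments"]}

```bash
mkdir -p pics; ls
cat > h.py <<'E'
import numpy as np, cv2
from cell import *
def save(im,n): cv2.imwrite('pics/'+n,cv2.cvtColor(im,cv2.COLOR_RGB2BGR))
E
python3 - <<'E'
from h import *
s=read_state();print(s)
for n in ['scene','top','wrist']:
    c=calibration(n);print(n,c)
    np.save(n+'.npy',get_image(n))
a=np.load('scene.npy');b=np.load('top.npy')
save(cv2.resize(a,(800,600)),'s0.png');save(cv2.resize(b,(800,600)),'t0.png')
E
```

```text
pics
{'clock': 0.0, 'qpos': array([-1.28479467,  0.62934099,  0.03842571,  1.51838002, -0.0270177 ,
        0.99628482, -0.02002037]), 'qd': array([ 0.00021357, -0.00021326, -0.00051909,  0.00069359,  0.000395  ,
        0.00096694,  0.0004956 ]), 'tau': array([-4.61470972e-04, -5.63397825e+01,  1.22626137e+00, -1.93452519e+01,
        1.11175634e-02,  1.05503705e-02, -5.57857632e-06]), 'eef_pos': array([223.72639275, 609.61595883, 230.38826554]), 'tool_rot': array([-3.13969671e+00,  6.22461410e-07,  2.78977387e+00]), 'force': array([-0.02929602,  0.35606598, -0.53940957]), 'torque': array([-0.03966256, -0.01343198,  0.00421562]), 'width': 85.29799008585948}
scene {'camera_matrix': array([[428.38844458,   0.        , 255.36044538],
       [  0.        , 428.38844458, 199.95911135],
       [  0.        ,   0.        ,   1.        ]]), 'origin': array([1305.32679765,  510.52292767,  744.32170525]), 'attitude': array([0.91812816, 0.018911  , 2.15836684])}
top {'camera_matrix': array([[436.73074829,   0.        , 255.13019518],
       [  0.        , 436.73074829, 187.32613947],
       [  0.        ,   0.        ,   1.        ]]), 'origin': array([ 389.6169727 ,    6.87260413, 1222.53354383]), 'attitude': array([ 0.15718056, -0.00509684, -1.57572243])}
wrist {'camera_matrix': array([[297.31863964,   0.        , 256.81115106],
       [  0.        , 297.31863964, 190.76263552],
       [  0.        ,   0.        ,   1.        ]]), 'origin': array([150.31167615, 637.40811725, 372.75501369]), 'attitude': array([-3.16608406e-01,  1.08964967e-03,  1.21889393e+00])}
```

View pics/s0.png

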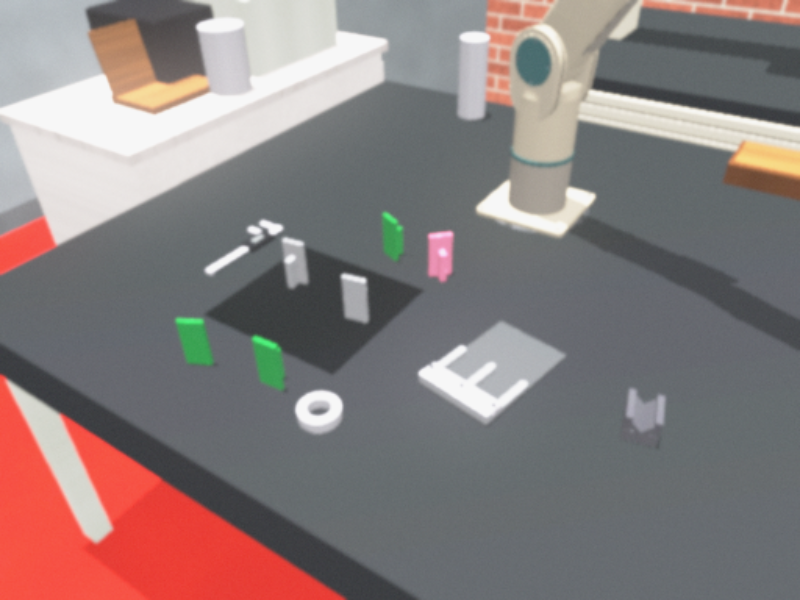

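View pics/t0.png

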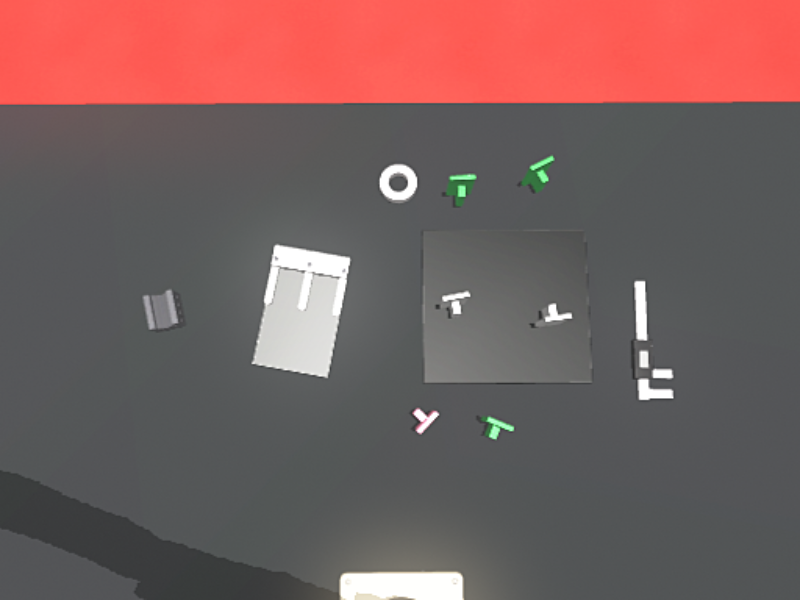

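Scene: two aluminium brackets stand on the mat, at top-view (800×600) pixels (455,302) with its rib towards the robot and (553,315) with its rib away. The look-alikes are green at (461,187), (541,170) and (496,427), and pink at (425,420). The two grey ones on the mat match the description. The pallet is at (302,312).

```bash
cat >> h.py <<'E'
from scipy.spatial.transform import Rotation as Ro
def ray(name,px,z,cal=None):
    c=cal or calibration(name);K=c['camera_matrix'];px=np.atleast_2d(np.asarray(px,float))
    u=(px-[K[0,2],K[1,2]])/K[0,0]
    if name=='wrist':
        r=np.linalg.norm(u,axis=1,keepdims=True)+1e-12
        d=np.c_[u*np.sin(r)/r,np.cos(r)]
    else: d=np.c_[u,np.ones(len(u))]
    d=d*[1,-1,-1]
    d=d@Ro.from_euler('xyz',c['attitude']).as_matrix().T
    o=c['origin']
    return (o+d*((z-o[2])/d[:,2])[:,None])[:,:2]
def proj(name,P,cal=None):
    c=cal or calibration(name);K=c['camera_matrix']
    d=(np.atleast_2d(P)-c['origin'])@Ro.from_euler('xyz',c['attitude']).as_matrix()*[1,-1,-1]
    if name=='wrist':
        t=np.linalg.norm(d[:,:2],axis=1,keepdims=True);u=d[:,:2]/t*np.arctan2(t,d[:,2:])
    else: u=d[:,:2]/d[:,2:]
    return u*K[0,0]+[K[0,2],K[1,2]]
E
python3 - <<'E'
from h import *
b=np.load('top.npy');s=.64
print(np.round(ray('top',[[423*s,230*s],[585*s,230*s],[591*s,382*s],[424*s,382*s]],3)))
hsv=cv2.cvtColor(b,cv2.COLOR_RGB2HSV)
m=((hsv[...,1]<60)&(hsv[...,2]>120)).astype(np.uint8)
n,l,st,ce=cv2.connectedComponentsWithStats(m)
for i in range(1,n):
    if st[i,4]>30 and ce[i,1]>110 and ce[i,1]<300: print(i,st[i],ce[i],ray('top',ce[i],93).round())
m2=((hsv[...,2]>90)&(hsv[...,1]<60)).astype(np.uint8)
x0,y0=155,145
c,_=cv2.findContours(m2[y0:250,x0:235],0,2)
c=max(c,key=cv2.contourArea)+[x0,y0]
box=cv2.boxPoints(cv2.minAreaRect(c));print(box,ray('top',box,6).round(1))
cr=lambda a,b_,c_,d:cv2.resize(b[c_:d,a:b_],None,fx=6,fy=6,interpolation=2)
A=cr(262,382,170,220);B=cv2.resize(b[150:250,155:235],None,fx=3.0,fy=3.0)
w=np.zeros((600,720,3),np.uint8);w[:300]=A;w[300:,:240]=B
save(w,'c0.png')
E
```

```text
[[ 699.  -46.]
 [ 698. -344.]
 [ 421. -341.]
 [ 422.  -44.]]
1 [243 105  24  25 384] [254.41927083 116.75520833] [[761.   1.]]
3 [ 161  156   64   86 3880] [192.54793814 198.41262887] [[540. 163.]]
4 [406 180   9  38 273] [409.8021978  198.43956044] [[ 538. -404.]]
5 [ 271  183   56   62 1064] [288.38157895 230.13533835] [[456. -85.]]
6 [ 97 185  17  25 286] [105.10839161 197.84615385] [[542. 391.]]
7 [282 186  19  18 147] [290.42176871 192.85714286] [[554. -92.]]
8 [ 91 189   8  22  91] [ 94.84615385 199.48351648] [[538. 417.]]
10 [343 194  23  15 151] [353.45033113 201.80794702] [[ 529. -256.]]
17 [409 224   6  12  70] [411.55714286 229.34285714] [[ 457. -403.]]
18 [417 236  14   7  83] [423.6746988  238.61445783] [[ 433. -433.]]
19 [408 242  23  14 193] [416.87564767 249.83937824] [[ 405. -414.]]
21 [265 262  16  15  95] [271.53684211 267.96842105] [[361. -40.]]
[[155. 145.]
 [234. 145.]
 [234. 249.]
 [155. 249.]] [[706.2 285.6]
 [705.4  59.6]
 [410.4  58.8]
 [411.5 276.5]]
```

View pics/c0.png

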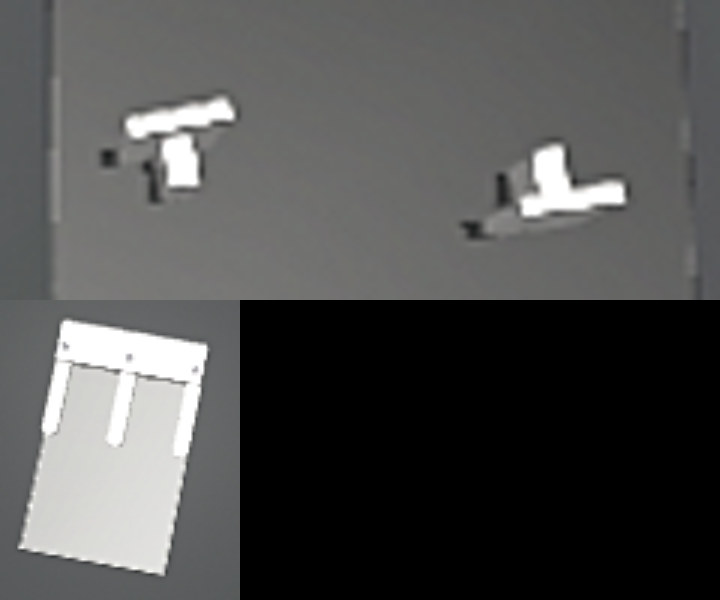

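The top crop confirms it: both grey T-brackets on the mat have the right orientation, with plate ends at crop pixels (130,126)-(232,108) and (522,207)-(625,192). The pallet floor's front corners are at (20,548) and (164,575).

Run:
```python
from h import *
b=np.load('top.npy')
g=lambda p:np.array(p)/6+[262,170]-.4
A=ray('top',g([[130,126],[232,108]]),93);B=ray('top',g([[522,207],[625,192]]),93)
for n,P,sg in(('L',A,1),('R',B,-1)):
    d=P[1]-P[0];u=d/np.linalg.norm(d);nrm=np.array([-u[1],u[0]])*sg  # x axis dir
    print(n,P.round(1),np.linalg.norm(d),'mid',P.mean(0).round(1),'faceyaw',np.degrees(np.arctan2(nrm[1],nrm[0])))
hsv=cv2.cvtColor(b,cv2.COLOR_RGB2HSV)
m=((hsv[...,1]<60)&(hsv[...,2]>120)).astype(np.uint8)
n,l=cv2.connectedComponents(m)
c=max(cv2.findContours((l==3).astype(np.uint8),0,2)[0],key=cv2.contourArea)
box=cv2.boxPoints(cv2.minAreaRect(c));print(box)
w=ray('top',box,6);print(w.round(1));print([np.linalg.norm(w[i]-w[(i+1)%4]).round(1) for i in range(4)])
for i in range(4):
    d=w[(i+1)%4]-w[i];print(np.degrees(np.arctan2(d[1],d[0])).round(2))
```

```text
L [[ 559.6  -73.3]
 [ 567.4 -118. ]] 45.34018159969347 mid [563.5 -95.7] faceyaw 9.85776789711092
R [[ 523.4 -243.1]
 [ 529.7 -288.2]] 45.52951911275078 mid [ 526.5 -265.6] faceyaw -171.95965613977216
[[160.72818 232.46104]
 [175.12231 155.09251]
 [224.48352 164.27599]
 [210.08939 241.64452]]
[[456.8 262. ]
 [676.4 227.4]
 [649.1  86.5]
 [430.9 125. ]]
[np.float64(222.3), np.float64(143.5), np.float64(221.6), np.float64(139.5)]
-8.97
-100.96
170.01
79.29
```

apply_moves([
  {"tx": 0.2, "ty": -0.4, "tz": 0.05, "rz": -16, "claw": 0},
  {"tx": 0.2, "ty": -0.4, "tz": 0.05, "rz": -16, "claw": 0},
  {"tx": 0.2, "ty": -0.4, "tz": 0.05, "rz": -16, "claw": 0},
  {"tx": 0.2, "ty": -0.4, "tz": 0.05, "rz": -16, "claw": 0},
  {"tx": 0.2, "ty": -0.4, "tz": 0.05, "rz": -16, "claw": 0},
  {"tx": 0.2, "ty": -0.4, "tz": 0.05, "rz": -16, "claw": 0},
  {"tx": 0.2, "ty": -0.4, "tz": 0.05, "rz": -16, "claw": 0},
  {"tx": 0.2, "ty": -0.4, "tz": 0.05, "rz": -16, "claw": 0},
  {"tx": 0.2, "ty": -0.4, "tz": 0.05, "rz": -16, "claw": 0},
  {"tx": 0.2, "ty": -0.4, "tz": 0.05, "rz": -16, "claw": 0},
  {"tx": 0.2, "ty": -0.4, "tz": 0.05, "rz": -16, "claw": 0},
  {"tx": 0.2, "ty": -0.4, "tz": 0.05, "rz": -16, "claw": 0},
])

```text
$.increments[0]: bad value
```

Run:
```python
from h import *
s=read_state();print(s['clock'],s['qpos'].round(2),s['eef_pos'],np.degrees(s['tool_rot']))
c=calibration('wrist');im=get_image('wrist');np.save('w1.npy',im);np.save('w1c.npy',c,allow_pickle=True);print(c['origin'],c['attitude'])
save(cv2.resize(im,(800,600)),'w1.png')
```

```text
0.15 [-1.28  0.63  0.04  1.52 -0.03  1.   -0.02] [223.80011994 609.77765155 230.60373617] [-1.79918411e+02  1.42292557e-03  1.59844642e+02]
[150.33227288 637.4594495  372.8748606 ] [-3.16601270e-01  8.32128039e-04  1.21888983e+00]
```

View pics/w1.png

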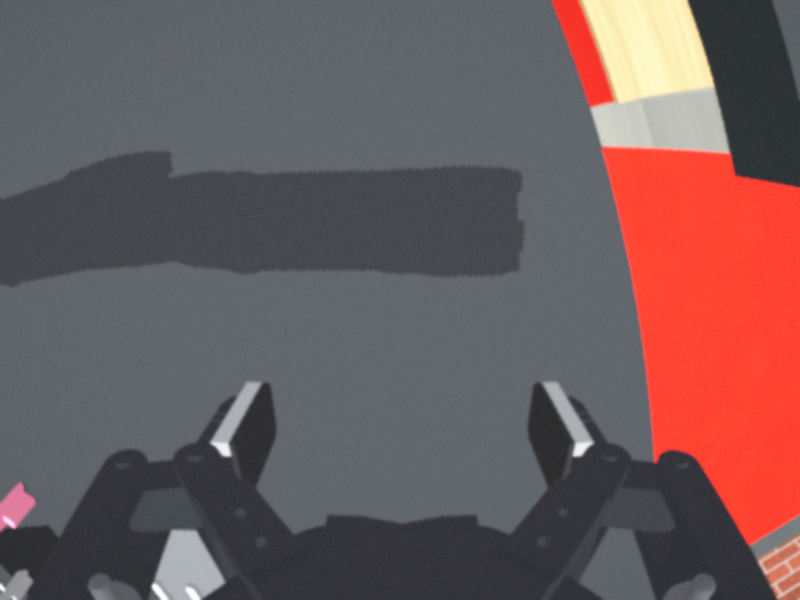

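The move was refused, so this picture shows only bare granite. I'll resend it with all the keys and take smaller steps.

apply_moves([
  {"tx": 0.05, "ty": -0.1, "tz": 0.05, "rx": 0.0, "ry": 0.0, "rz": -4.0, "claw": 0.0},
])

```text
clock: 0.3
eef_pos: [238.7, 572.4, 248.2]
tool_rot: [-3.138, -0.004, 2.646]
force: [-0.6, -1.4, 0.2]
width: 72.9
```

apply_moves([
  {"tx": 0.18, "ty": -0.36, "tz": 0.04, "rx": 0.0, "ry": 0.0, "rz": -15.0, "claw": 0.0},
  {"tx": 0.18, "ty": -0.36, "tz": 0.04, "rx": 0.0, "ry": 0.0, "rz": -15.0, "claw": 0.0},
  {"tx": 0.18, "ty": -0.36, "tz": 0.04, "rx": 0.0, "ry": 0.0, "rz": -15.0, "claw": 0.0},
  {"tx": 0.18, "ty": -0.36, "tz": 0.04, "rx": 0.0, "ry": 0.0, "rz": -15.0, "claw": 0.0},
  {"tx": 0.18, "ty": -0.36, "tz": 0.04, "rx": 0.0, "ry": 0.0, "rz": -15.0, "claw": 0.0},
  {"tx": 0.18, "ty": -0.36, "tz": 0.04, "rx": 0.0, "ry": 0.0, "rz": -15.0, "claw": 0.0},
  {"tx": 0.18, "ty": -0.36, "tz": 0.04, "rx": 0.0, "ry": 0.0, "rz": -15.0, "claw": 0.0},
  {"tx": 0.18, "ty": -0.36, "tz": 0.04, "rx": 0.0, "ry": 0.0, "rz": -15.0, "claw": 0.0},
  {"tx": 0.18, "ty": -0.36, "tz": 0.04, "rx": 0.0, "ry": 0.0, "rz": -15.0, "claw": 0.0},
])

```text
clock: 1.2
eef_pos: [427.5, 202.6, 293.0]
tool_rot: [3.138, 0.001, 1.315]
force: [-0.4, 1.0, 1.0]
width: 0.1
```

Run:
```python
from h import *
s=read_state();print(s['clock'],s['qpos'].round(2),s['eef_pos'],np.degrees(s['tool_rot']))
c=calibration('wrist');im=get_image('wrist');np.save('w2.npy',im);np.save('w2c.npy',c,allow_pickle=True);print(c['origin'],c['attitude'])
save(cv2.resize(im,(800,600)),'w2.png')
print(proj('wrist',[s['eef_pos'],[558,173,6],[557,173,16]],c)*800/512)
```

```text
1.2 [-0.88  0.33  0.51  1.92 -0.19  0.94 -0.54] [427.48510332 202.57819546 292.9800635 ] [1.79785262e+02 4.59384626e-02 7.53334959e+01]
[448.87259067 280.17374839 435.15751953] [-0.31725231 -0.0032945  -0.25611305]
[[396.96972062 389.98096017]
 [537.52630212 233.95962509]
 [539.51364373 236.12276564]]
```

View pics/w2.png

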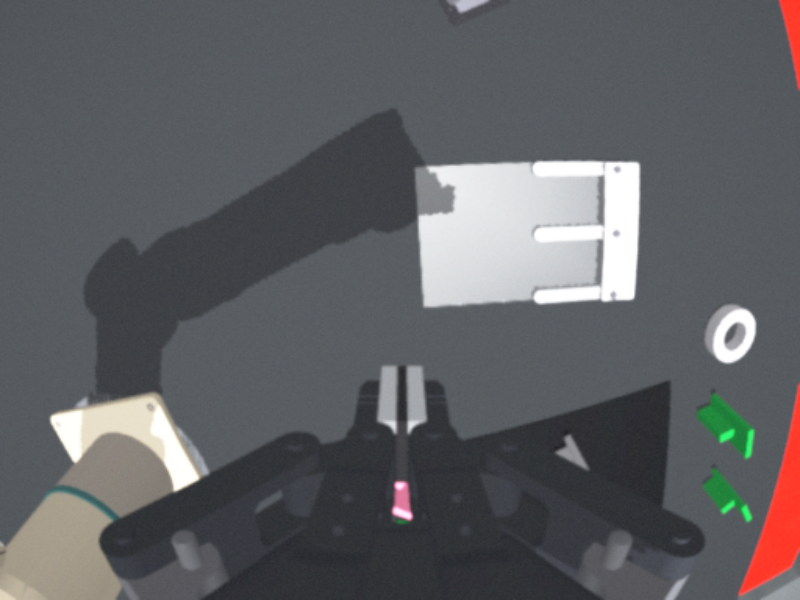

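The wrist view shows the pallet clearly: front floor corners at (416,168) and (424,306), wall noses at (534,168), (534,234) and (534,296), and far strip corners at (639,163) and (634,299).

Run:
```python
from h import *
c=np.load('w2c.npy',allow_pickle=True).item();k=.64
px=np.array([[416,168],[424.5,306.5],[533,168.5],[534,234.5],[534,296.5],[640,162],[635,300]])*k
z=[6,6,16,16,16,24,24]
M=np.array([[-115,68],[-115,-68],[-6,62],[-6,0],[-6,-62],[100,68],[100,-68]],float)
W=np.vstack([ray('wrist',p,h,c) for p,h in zip(px,z)])
print(W.round(1))
a=M-M.mean(0);b=W-W.mean(0);H=a.T@b
th=np.arctan2(H[0,1]-H[1,0],H[0,0]+H[1,1]);R=np.array([[np.cos(th),-np.sin(th)],[np.sin(th),np.cos(th)]])
t=W.mean(0)-R@M.mean(0);print('yaw',np.degrees(th),'org',t);print((W-(M@R.T+t)).round(1))
# same with top cam
px=[[160.9,232.4],[210,241.6]];print(ray('top',px,6))
bt=np.load('top.npy')
```

```text
[[459.2 261. ]
 [434.3 129.3]
 [563.6 236.8]
 [551.9 175.8]
 [541.1 115.3]
 [671.2 223.6]
 [646.6  86.4]]
yaw -10.618453205849626 org [559.31290737 174.18418237]
[[ 0.4 -1.2]
 [ 0.6  0.8]
 [-1.2  0.6]
 [-1.5  0.5]
 [-0.9  0.9]
 [ 1.1  1. ]
 [ 1.5 -2.5]]
[[456.96899852 261.54559204]
 [430.99925525 125.23045405]]
```

apply_moves([
  {"tx": 0.093, "ty": -0.306, "tz": -0.1, "rx": 0.0, "ry": 0.0, "rz": -13.1, "claw": 0.0},
  {"tx": 0.093, "ty": -0.306, "tz": -0.1, "rx": 0.0, "ry": 0.0, "rz": -13.1, "claw": 0.0},
  {"tx": 0.093, "ty": -0.306, "tz": -0.1, "rx": 0.0, "ry": 0.0, "rz": -13.1, "claw": 0.0},
  {"tx": 0.093, "ty": -0.306, "tz": -0.1, "rx": 0.0, "ry": 0.0, "rz": -13.1, "claw": 0.0},
  {"tx": 0.093, "ty": -0.306, "tz": -0.1, "rx": 0.0, "ry": 0.0, "rz": -13.1, "claw": 0.0},
  {"tx": 0.093, "ty": -0.306, "tz": -0.1, "rx": 0.0, "ry": 0.0, "rz": -13.1, "claw": 0.0},
  {"tx": 0.093, "ty": -0.306, "tz": -0.1, "rx": 0.0, "ry": 0.0, "rz": -13.1, "claw": 0.0},
  {"tx": 0.093, "ty": -0.306, "tz": -0.1, "rx": 0.0, "ry": 0.0, "rz": -13.1, "claw": 0.0},
  {"tx": 0.093, "ty": -0.306, "tz": -0.15, "rx": 0.0, "ry": 0.0, "rz": -13.1, "claw": 0.0},
  {"tx": 0.093, "ty": -0.306, "tz": -0.2, "rx": 0.0, "ry": 0.0, "rz": -13.1, "claw": 0.0},
  {"tx": 0.093, "ty": -0.306, "tz": -0.217, "rx": 0.0, "ry": 0.0, "rz": -13.1, "claw": 0.0},
  {"tx": 0.093, "ty": -0.306, "tz": -0.217, "rx": 0.0, "ry": 0.0, "rz": -13.1, "claw": 0.0},
])

```text
clock: 2.45
eef_pos: [515.4, -94.8, 71.8]
tool_rot: [-3.138, 0.005, 0.19]
force: [0.6, 0.1, 0.7]
width: 0.2
```

apply_moves([
  {"tx": 0.0, "ty": 0.0, "tz": 0.0, "rx": 0.0, "ry": 0.0, "rz": 0.0, "claw": 0.0},
  {"tx": 0.01, "ty": 0.002, "tz": 0.0, "rx": 0.0, "ry": 0.0, "rz": 0.0, "claw": 0.0},
  {"tx": 0.02, "ty": 0.0035, "tz": 0.0, "rx": 0.0, "ry": 0.0, "rz": 0.0, "claw": 0.0},
  {"tx": 0.027, "ty": 0.005, "tz": 0.0, "rx": 0.0, "ry": 0.0, "rz": 0.0, "claw": 0.0},
  {"tx": 0.034, "ty": 0.006, "tz": 0.0, "rx": 0.0, "ry": 0.0, "rz": 0.0, "claw": 0.0},
  {"tx": 0.041, "ty": 0.007, "tz": 0.0, "rx": 0.0, "ry": 0.0, "rz": 0.0, "claw": 0.0},
  {"tx": 0.048, "ty": 0.008, "tz": 0.0, "rx": 0.0, "ry": 0.0, "rz": 0.0, "claw": 0.0},
  {"tx": 0.055, "ty": 0.009, "tz": 0.0, "rx": 0.0, "ry": 0.0, "rz": 0.0, "claw": 0.0},
  {"tx": 0.055, "ty": 0.009, "tz": 0.0, "rx": 0.0, "ry": 0.0, "rz": 0.0, "claw": 0.0},
])

```text
clock: 3.35
eef_pos: [573.6, -87.4, 74.7]
tool_rot: [3.141, -0.001, 0.188]
force: [0.6, 0.0, -0.5]
width: 0.2
```

apply_moves([
  {"tx": -0.01, "ty": 0.0, "tz": 0.05, "rx": 0.0, "ry": 0.0, "rz": 0.0, "claw": 0.0},
  {"tx": -0.01, "ty": -0.02, "tz": 0.1, "rx": 0.0, "ry": 0.0, "rz": 0.0, "claw": 0.0},
  {"tx": 0.0, "ty": -0.07, "tz": 0.1, "rx": 0.0, "ry": 0.0, "rz": -0.6, "claw": 0.0},
  {"tx": 0.0, "ty": -0.12, "tz": 0.1, "rx": 0.0, "ry": 0.0, "rz": -0.6, "claw": 0.0},
  {"tx": 0.0, "ty": -0.172, "tz": 0.1, "rx": 0.0, "ry": 0.0, "rz": -0.6, "claw": 0.0},
  {"tx": 0.0, "ty": -0.172, "tz": 0.1, "rx": 0.0, "ry": 0.0, "rz": -0.6, "claw": 0.0},
  {"tx": 0.0, "ty": -0.172, "tz": 0.1, "rx": 0.0, "ry": 0.0, "rz": -0.6, "claw": 0.0},
])

```text
clock: 4.05
eef_pos: [571.1, -262.0, 174.7]
tool_rot: [3.141, 0.001, 0.131]
force: [-0.5, 1.0, 0.4]
width: -0.1
```

Run:
```python
from h import *
s=read_state();print(s['clock'],s['qpos'].round(2),s['eef_pos'],np.degrees(s['tool_rot']))
c=calibration('wrist');im=get_image('wrist');np.save('w3.npy',im);np.save('w3c.npy',c,allow_pickle=True)
b=get_image('top');np.save('top3.npy',b)
print(proj('wrist',s['eef_pos'],c)*400/512)
w=np.zeros((600,800,3),np.uint8);w[:300,:400]=cv2.resize(im,(400,300));w[:300,400:]=cv2.resize(b,(400,300))
w[300:,:]=cv2.resize(b[150:225,240:440],(800,300),interpolation=2)
save(w,'m3.png')
```

```text
4.05 [-0.01  0.76  0.69  1.65 -0.57  0.94 -0.55] [ 571.05527544 -262.04950762  174.65572144] [1.79972255e+02 3.95630846e-02 7.48593901e+00]
[[200.39048711 196.34914931]]
```

View pics/m3.png

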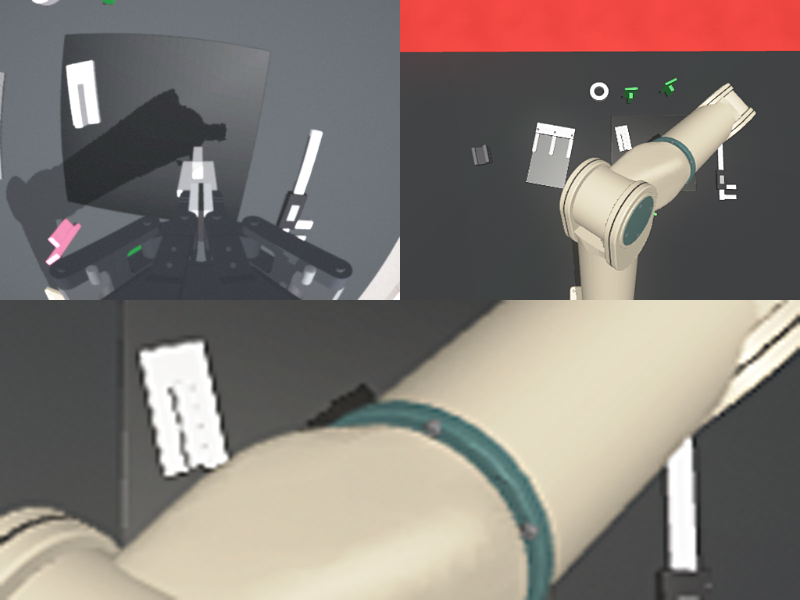

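L now lies flat, rib up, tongue away from the robot (wrist pixel (83,93) at 400 px width). R stands just under the fingertips. Pushing R next.

apply_moves([
  {"tx": 0.0, "ty": 0.001, "tz": -0.05, "rx": 0.0, "ry": 0.0, "rz": 0.0, "claw": 0.0},
  {"tx": 0.0, "ty": 0.002, "tz": -0.098, "rx": 0.0, "ry": 0.0, "rz": 0.0, "claw": 0.0},
  {"tx": 0.0, "ty": 0.002, "tz": -0.098, "rx": 0.0, "ry": 0.0, "rz": 0.0, "claw": 0.0},
  {"tx": -0.015, "ty": 0.0, "tz": -0.098, "rx": 0.0, "ry": 0.0, "rz": 0.0, "claw": 0.0},
  {"tx": -0.025, "ty": -0.002, "tz": -0.098, "rx": 0.0, "ry": 0.0, "rz": 0.0, "claw": 0.0},
  {"tx": -0.032, "ty": -0.003, "tz": -0.098, "rx": 0.0, "ry": 0.0, "rz": 0.0, "claw": 0.0},
  {"tx": -0.039, "ty": -0.004, "tz": -0.098, "rx": 0.0, "ry": 0.0, "rz": 0.0, "claw": 0.0},
  {"tx": -0.046, "ty": -0.005, "tz": -0.098, "rx": 0.0, "ry": 0.0, "rz": 0.0, "claw": 0.0},
  {"tx": -0.053, "ty": -0.006, "tz": -0.098, "rx": 0.0, "ry": 0.0, "rz": 0.0, "claw": 0.0},
  {"tx": -0.058, "ty": -0.006, "tz": -0.098, "rx": 0.0, "ry": 0.0, "rz": 0.0, "claw": 0.0},
  {"tx": -0.05, "ty": -0.006, "tz": -0.06, "rx": 0.0, "ry": 0.0, "rz": 0.0, "claw": 0.0},
  {"tx": -0.05, "ty": -0.006, "tz": -0.01, "rx": 0.0, "ry": 0.0, "rz": 0.0, "claw": 0.0},
])

```text
clock: 5.35
eef_pos: [521.5, -264.4, 163.6]
tool_rot: [-3.139, 0.004, 0.136]
force: [1.9, 0.4, 0.4]
width: -0.1
```

apply_moves([
  {"tx": -0.08, "ty": 0.06, "tz": 0.1, "rx": 0.0, "ry": 0.0, "rz": 0.0, "claw": 0.0},
  {"tx": -0.08, "ty": 0.06, "tz": 0.1, "rx": 0.0, "ry": 0.0, "rz": 0.0, "claw": 0.0},
  {"tx": -0.08, "ty": 0.06, "tz": 0.1, "rx": 0.0, "ry": 0.0, "rz": 0.0, "claw": 0.0},
  {"tx": -0.08, "ty": 0.06, "tz": 0.1, "rx": 0.0, "ry": 0.0, "rz": 0.0, "claw": 0.0},
  {"tx": -0.08, "ty": 0.06, "tz": 0.1, "rx": 0.0, "ry": 0.0, "rz": 0.0, "claw": 0.0},
])

```text
clock: 5.85
eef_pos: [442.9, -205.2, 265.3]
tool_rot: [3.142, -0.002, 0.136]
force: [0.3, -0.5, 0.2]
width: 0.3
```

Run:
```python
from h import *
s=read_state();print(s['clock'],s['qpos'].round(2),s['eef_pos'],np.degrees(s['tool_rot']))
c=calibration('wrist');im=get_image('wrist');np.save('w4.npy',im);np.save('w4c.npy',c,allow_pickle=True)
save(cv2.resize(im,(800,600),interpolation=2),'w4.png')
```

```text
5.85 [-0.19  0.46  0.83  1.93 -0.42  0.93 -0.59] [ 442.88151513 -205.19179288  265.2860267 ] [ 1.79998198e+02 -1.41308145e-01  7.80738319e+00]
```

View pics/w4.png

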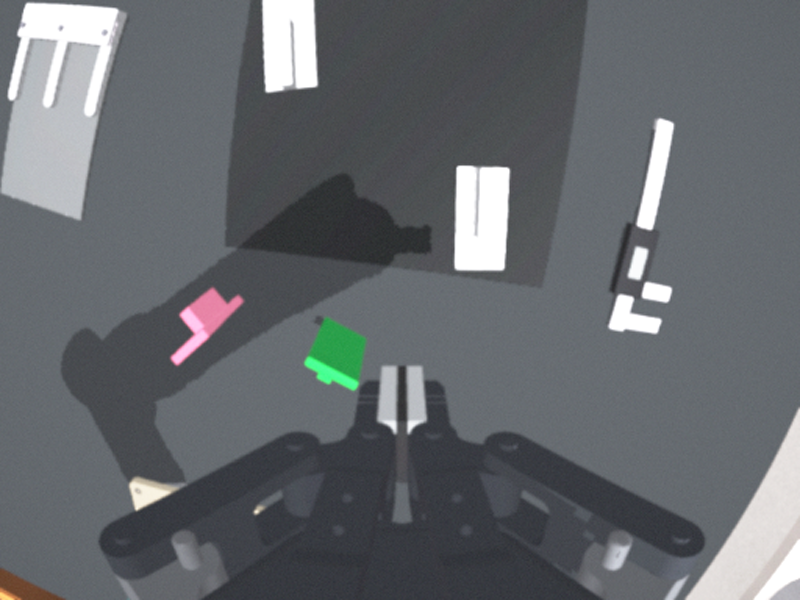

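Both brackets are flat with the rib up. R has its plain end at (457,167)-(509,168) and its tongue end at (455,269)-(504,270), pointing to the robot. L is at (290,40), partly out of the frame.

Run:
```python
from h import *
def meas(f,roi,tag):
    im=np.load(f+'.npy');c=np.load(f+'c.npy',allow_pickle=True).item()
    x0,x1,y0,y1=roi
    g=cv2.cvtColor(im,cv2.COLOR_RGB2GRAY)[y0:y1,x0:x1]
    m=(g>130).astype(np.uint8);m=cv2.morphologyEx(m,3,np.ones((5,5)))
    q=max(cv2.findContours(m,0,1)[0],key=cv2.contourArea)[:,0]+[x0,y0]
    w=ray('wrist',q,11,c).astype(np.float32)
    r=cv2.minAreaRect(w);b=cv2.boxPoints(r);print(tag,r,b.round(1).tolist())
meas('w4',(280,336,98,182),'R')
meas('w3',(75,135,65,170),'L')
meas('w4',(160,210,0,65),'Lcut')
```

```text
R ((476.58563232421875, -270.45135498046875), (93.1466064453125, 47.2724609375), 7.736639022827148) [[427.29998779296875, -253.3000030517578], [433.6000061035156, -300.1000061035156], [525.9000244140625, -287.6000061035156], [519.5999755859375, -240.8000030517578]]
L ((611.2144165039062, -86.18578338623047), (96.51671600341797, 48.5482292175293), 10.609135627746582) [[559.2999877929688, -71.19999694824219], [568.2999877929688, -118.9000015258789], [663.0999755859375, -101.19999694824219], [654.2000122070312, -53.400001525878906]]
Lcut ((609.7299194335938, -85.34862518310547), (86.77317810058594, 47.177581787109375), 10.485015869140625) [[562.7999877929688, -70.0], [571.4000244140625, -116.4000015258789], [656.7000122070312, -100.5999984741211], [648.0999755859375, -54.29999923706055]]
```

apply_moves([
  {"tx": 0.154, "ty": 0.117, "tz": -0.1, "rx": 0.0, "ry": 0.0, "rz": 0.55, "claw": 0.05},
  {"tx": 0.154, "ty": 0.117, "tz": -0.1, "rx": 0.0, "ry": 0.0, "rz": 0.55, "claw": 0.05},
  {"tx": 0.154, "ty": 0.117, "tz": -0.1, "rx": 0.0, "ry": 0.0, "rz": 0.55, "claw": 0.05},
  {"tx": 0.154, "ty": 0.117, "tz": -0.1, "rx": 0.0, "ry": 0.0, "rz": 0.55, "claw": 0.05},
  {"tx": 0.154, "ty": 0.117, "tz": -0.15, "rx": 0.0, "ry": 0.0, "rz": 0.55, "claw": 0.05},
  {"tx": 0.154, "ty": 0.117, "tz": -0.19, "rx": 0.0, "ry": 0.0, "rz": 0.55, "claw": 0.05},
  {"tx": 0.154, "ty": 0.117, "tz": -0.19, "rx": 0.0, "ry": 0.0, "rz": 0.55, "claw": 0.05},
])

```text
clock: 6.6
eef_pos: [591.3, -86.7, 66.2]
tool_rot: [-3.136, 0.014, 0.184]
force: [-1.7, 0.7, 0.9]
width: 49.8
```

Run:
```python
from h import *
s=read_state();print(s['clock'],s['qpos'].round(2),s['eef_pos'],np.degrees(s['tool_rot']))
c=calibration('wrist');im=get_image('wrist');np.save('w5.npy',im)
save(cv2.resize(im,(800,600),interpolation=2),'w5.png')
```

```text
6.6 [-0.25  0.86  0.59  1.79 -0.69  0.72 -0.66] [591.29472199 -86.67265479  66.215325  ] [-179.69571402    0.83057647   10.54717938]
```

View pics/w5.png

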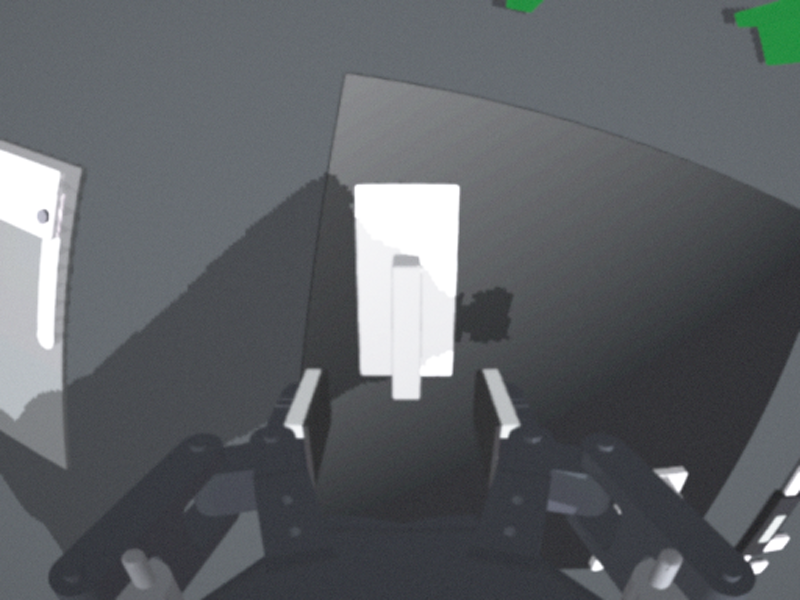

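The rib is centred between the jaws: rib at column ~406, jaw centre ~401. Going down.

apply_moves([
  {"tx": 0.0, "ty": 0.0, "tz": -0.02, "rx": 0.0, "ry": 0.0, "rz": 0.0, "claw": 0.05},
  {"tx": 0.0, "ty": 0.0, "tz": -0.04, "rx": 0.0, "ry": 0.0, "rz": 0.0, "claw": 0.05},
  {"tx": 0.0, "ty": 0.0, "tz": -0.055, "rx": 0.0, "ry": 0.0, "rz": 0.0, "claw": 0.05},
  {"tx": 0.0, "ty": 0.0, "tz": -0.055, "rx": 0.0, "ry": 0.0, "rz": 0.0, "claw": 0.05},
  {"tx": 0.0, "ty": 0.0, "tz": -0.055, "rx": 0.0, "ry": 0.0, "rz": 0.0, "claw": 0.05},
])

```text
clock: 7.15
eef_pos: [597.1, -89.4, 21.0]
tool_rot: [3.141, -0.002, 0.183]
force: [-0.9, -0.8, 0.5]
width: 50.3
```

apply_moves([
  {"tx": 0.0, "ty": 0.001, "tz": -0.004, "rx": 0.0, "ry": 0.0, "rz": 0.0, "claw": 0.05},
  {"tx": 0.0, "ty": 0.001, "tz": -0.004, "rx": 0.0, "ry": 0.0, "rz": 0.0, "claw": 0.0},
  {"tx": 0.0, "ty": 0.001, "tz": -0.004, "rx": 0.0, "ry": 0.0, "rz": 0.0, "claw": 0.0},
  {"tx": 0.0, "ty": 0.001, "tz": -0.004, "rx": 0.0, "ry": 0.0, "rz": 0.0, "claw": 0.0},
  {"tx": 0.0, "ty": 0.001, "tz": -0.004, "rx": 0.0, "ry": 0.0, "rz": 0.0, "claw": 0.0},
  {"tx": 0.0, "ty": 0.001, "tz": -0.004, "rx": 0.0, "ry": 0.0, "rz": 0.0, "claw": 0.0},
  {"tx": 0.0, "ty": 0.001, "tz": -0.004, "rx": 0.0, "ry": 0.0, "rz": 0.0, "claw": 0.0},
])

```text
clock: 7.85
eef_pos: [596.7, -87.6, 16.3]
tool_rot: [-3.142, -0.001, 0.183]
force: [-1.3, 0.6, 5.8]
width: 10.4
```

apply_moves([
  {"tx": 0.0, "ty": 0.0, "tz": 0.03, "rx": 0.0, "ry": 0.0, "rz": 0.0, "claw": 0.0},
  {"tx": 0.0, "ty": 0.0, "tz": 0.07, "rx": 0.0, "ry": 0.0, "rz": 0.0, "claw": 0.0},
  {"tx": -0.015, "ty": 0.04, "tz": 0.07, "rx": 0.0, "ry": 0.0, "rz": -0.6, "claw": 0.0},
  {"tx": -0.03, "ty": 0.08, "tz": 0.07, "rx": 0.0, "ry": 0.0, "rz": -1.2, "claw": 0.0},
  {"tx": -0.045, "ty": 0.12, "tz": 0.07, "rx": 0.0, "ry": 0.0, "rz": -1.8, "claw": 0.0},
  {"tx": -0.06, "ty": 0.165, "tz": 0.07, "rx": 0.0, "ry": 0.0, "rz": -2.4, "claw": 0.0},
  {"tx": -0.075, "ty": 0.21, "tz": 0.07, "rx": 0.0, "ry": 0.0, "rz": -3.0, "claw": 0.0},
  {"tx": -0.09, "ty": 0.255, "tz": 0.07, "rx": 0.0, "ry": 0.0, "rz": -3.6, "claw": 0.0},
  {"tx": -0.1, "ty": 0.29, "tz": 0.07, "rx": 0.0, "ry": 0.0, "rz": -4.2, "claw": 0.0},
  {"tx": -0.107, "ty": 0.306, "tz": 0.07, "rx": 0.0, "ry": 0.0, "rz": -4.22, "claw": 0.0},
  {"tx": -0.107, "ty": 0.306, "tz": 0.04, "rx": 0.0, "ry": 0.0, "rz": -4.22, "claw": 0.0},
  {"tx": -0.107, "ty": 0.306, "tz": 0.04, "rx": 0.0, "ry": 0.0, "rz": -4.22, "claw": 0.0},
])

```text
clock: 9.05
eef_pos: [486.6, 219.0, 53.2]
tool_rot: [3.139, 0.005, -0.183]
force: [-0.7, 0.1, -1.8]
width: 10.7
```

Run:
```python
from h import *
s=read_state();print(s['clock'],s['qpos'].round(2),s['eef_pos'],np.degrees(s['tool_rot']),s['width'],s['force'])
c=calibration('wrist');im=get_image('wrist');np.save('w6.npy',im);np.save('w6c.npy',c,allow_pickle=True)
save(cv2.resize(im,(800,600),interpolation=2),'w6.png')
```

```text
9.05 [-0.9   0.86  0.68  1.99 -0.92  0.64 -1.35] [486.59327446 219.04653652  53.23106305] [179.85491988   0.28039619 -10.47109646] 10.701179753536003 [-0.69877083  0.09149781 -1.82148609]
```

View pics/w6.png

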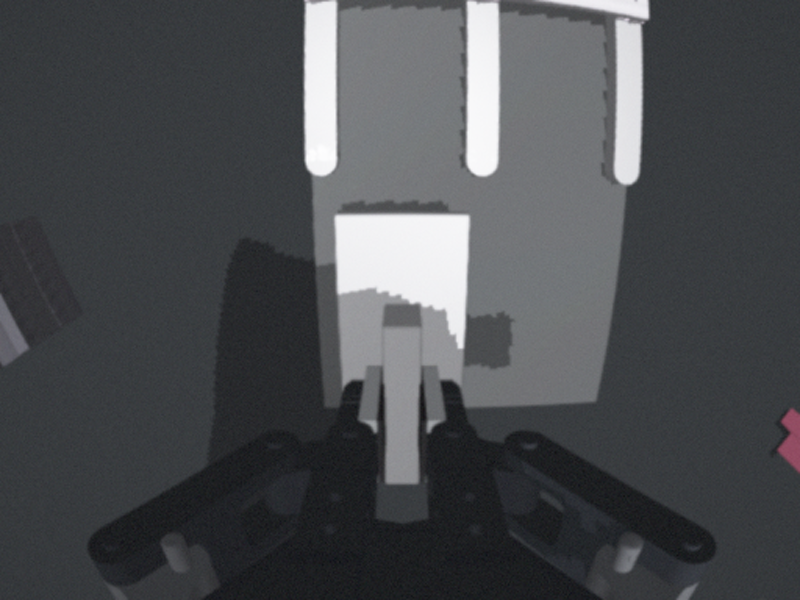

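The bracket hangs straight in the jaws: tongue corners at (335,215) and (469,215), wall nose tips at (320,175), (482,176) and (626,184).

```bash
cat >> h.py <<'E'
O=np.array([559.3,174.2]);th=np.radians(-10.6)
def pal(w): 
    d=np.atleast_2d(w)-O;return np.c_[d@[np.cos(th),np.sin(th)],d@[-np.sin(th),np.cos(th)]]
E
python3 - <<'E'
from h import *
c=np.load('w6c.npy',allow_pickle=True).item();k=.64
print('noses',pal(ray('wrist',np.array([[320.5,175.5],[482,176.5],[626,185]])*k,16,c)).round(1))
print('wall ctr far',pal(ray('wrist',np.array([[320,20],[483,20],[628,40]])*k,16,c)).round(1))
t=pal(ray('wrist',np.array([[335,215],[469.5,215]])*k,48,c));print('tongue',t.round(1),t.mean(0))
t=pal(ray('wrist',np.array([[341,355],[464.5,345]])*k,48,c));print('sides',t.round(1),t.mean(0))
print('tcp',pal([486.6,219.05]))
E
```

```text
noses [[ -7.5  62.2]
 [ -7.7  -0. ]
 [ -7.6 -62. ]]
wall ctr far [[ 54.4  62.2]
 [ 54.6   0.1]
 [ 54.1 -61.4]]
tongue [[-18.5  52.4]
 [-18.4   9.3]] [-18.44994277  30.8244837 ]
sides [[-67.7  52.3]
 [-63.7   9. ]] [-65.70510091  30.6190075 ]
tcp [[-79.70961796  30.71138722]]
```

apply_moves([
  {"tx": 0.0, "ty": 0.0, "tz": -0.015, "rx": 0.0, "ry": 0.0, "rz": 0.0, "claw": 0.0},
  {"tx": 0.0, "ty": 0.0, "tz": -0.025, "rx": 0.0, "ry": 0.0, "rz": 0.0, "claw": 0.0},
  {"tx": 0.0, "ty": 0.0, "tz": -0.032, "rx": 0.0, "ry": 0.0, "rz": 0.0, "claw": 0.0},
  {"tx": 0.0, "ty": 0.0, "tz": -0.034, "rx": 0.0, "ry": 0.0, "rz": 0.0, "claw": 0.0},
  {"tx": 0.0, "ty": 0.0, "tz": -0.034, "rx": 0.0, "ry": 0.0, "rz": 0.0, "claw": 0.0},
])

```text
clock: 9.6
eef_pos: [489.4, 218.0, 21.5]
tool_rot: [3.141, 0.0, -0.186]
force: [0.3, -0.3, -1.1]
width: 10.1
```

apply_moves([
  {"tx": 0.012, "ty": -0.0015, "tz": -0.001, "rx": 0.0, "ry": 0.0, "rz": 0.0, "claw": 0.0},
  {"tx": 0.024, "ty": -0.004, "tz": -0.001, "rx": 0.0, "ry": 0.0, "rz": 0.0, "claw": 0.0},
  {"tx": 0.036, "ty": -0.006, "tz": -0.001, "rx": 0.0, "ry": 0.0, "rz": 0.0, "claw": 0.0},
  {"tx": 0.048, "ty": -0.0085, "tz": -0.001, "rx": 0.0, "ry": 0.0, "rz": 0.0, "claw": 0.0},
  {"tx": 0.06, "ty": -0.0105, "tz": -0.001, "rx": 0.0, "ry": 0.0, "rz": 0.0, "claw": 0.0},
  {"tx": 0.068, "ty": -0.012, "tz": -0.001, "rx": 0.0, "ry": 0.0, "rz": 0.0, "claw": 0.0},
  {"tx": 0.068, "ty": -0.012, "tz": -0.001, "rx": 0.0, "ry": 0.0, "rz": 0.0, "claw": 0.0},
])

```text
clock: 10.3
eef_pos: [559.0, 205.7, 20.8]
tool_rot: [3.141, -0.002, -0.186]
force: [-0.3, -0.3, -1.7]
width: 10.7
```

apply_moves([
  {"tx": 0.01, "ty": -0.0018, "tz": -0.0005, "rx": 0.0, "ry": 0.0, "rz": 0.0, "claw": 0.0},
  {"tx": 0.018, "ty": -0.0034, "tz": -0.0005, "rx": 0.0, "ry": 0.0, "rz": 0.0, "claw": 0.0},
  {"tx": 0.024, "ty": -0.0045, "tz": -0.0005, "rx": 0.0, "ry": 0.0, "rz": 0.0, "claw": 0.0},
  {"tx": 0.028, "ty": -0.0052, "tz": -0.0005, "rx": 0.0, "ry": 0.0, "rz": 0.0, "claw": 0.0},
  {"tx": 0.03, "ty": -0.0056, "tz": -0.0005, "rx": 0.0, "ry": 0.0, "rz": 0.0, "claw": 0.0},
  {"tx": 0.03, "ty": -0.0056, "tz": -0.0005, "rx": 0.0, "ry": 0.0, "rz": 0.0, "claw": 0.0},
])

```text
clock: 10.9
eef_pos: [587.5, 200.7, 20.2]
tool_rot: [3.142, -0.0, -0.185]
force: [0.1, -0.3, -1.1]
width: 10.2
```

apply_moves([
  {"tx": 0.002, "ty": -0.0004, "tz": -0.0005, "rx": 0.0, "ry": 0.0, "rz": 0.0, "claw": 0.0},
  {"tx": 0.004, "ty": -0.0007, "tz": -0.0005, "rx": 0.0, "ry": 0.0, "rz": 0.0, "claw": 0.0},
  {"tx": 0.006, "ty": -0.0011, "tz": -0.0005, "rx": 0.0, "ry": 0.0, "rz": 0.0, "claw": 0.0},
  {"tx": 0.006, "ty": -0.0011, "tz": -0.0005, "rx": 0.0, "ry": 0.0, "rz": 0.0, "claw": 0.0},
])

```text
clock: 11.3
eef_pos: [589.8, 200.5, 19.4]
tool_rot: [-3.141, 0.007, -0.184]
force: [-7.3, 0.8, 5.0]
width: 10.5
```

apply_moves([
  {"tx": 0.003, "ty": -0.0005, "tz": 0.0, "rx": 0.0, "ry": 0.0, "rz": 0.0, "claw": 0.0},
  {"tx": 0.005, "ty": -0.001, "tz": 0.0, "rx": 0.0, "ry": 0.0, "rz": 0.0, "claw": 0.0},
  {"tx": 0.005, "ty": -0.001, "tz": 0.0, "rx": 0.0, "ry": 0.0, "rz": 0.0, "claw": 0.0},
  {"tx": 0.005, "ty": -0.001, "tz": 0.0, "rx": 0.0, "ry": 0.0, "rz": 0.0, "claw": 0.0},
])

```text
clock: 11.7
eef_pos: [589.8, 200.5, 19.4]
tool_rot: [-3.141, 0.017, -0.184]
force: [-19.2, 1.1, 15.3]
width: 10.3
```

Run:
```python
from h import *
s=read_state();print(s['clock'],s['eef_pos'],pal(s['eef_pos'][:2]),s['force'],s['width'])
c=calibration('wrist');im=get_image('wrist');np.save('w7.npy',im);np.save('w7c.npy',c,allow_pickle=True)
save(cv2.resize(im,(800,600),interpolation=2),'w7.png')
```

```text
11.7 [589.8409601  200.47558774  19.41532247] [[25.18635942 31.44525486]] [-19.20547539   1.14243956  15.32375786] 10.296560660927717
```

View pics/w7.png

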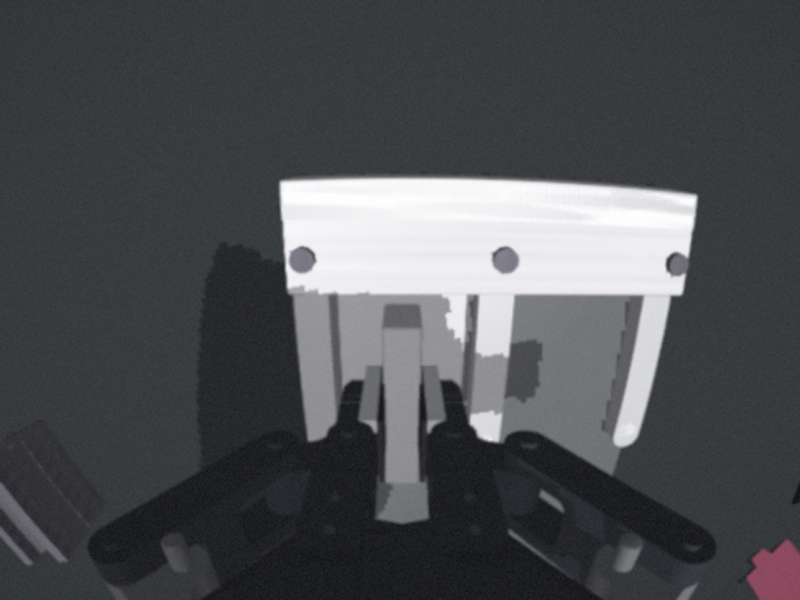

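The tongue is under the strip and the arm has stopped hard. I'll check the rib-to-strip gap, which should be 6 when home: rib foot at (402,304), rib top edge (402,328), strip edge (402,294).

Run:
```python
from h import *
c=np.load('w7c.npy',allow_pickle=True).item();k=.64
for n,p,z in(('foot',(402,304.5),14),('ribtop',(402,328.5),36),('strip edge 24',(402,294.5),24),('strip edge 18',(402,294.5),18),('strip far',(402,178),24),('screw',(506,260),24)):
    print(n,pal(ray('wrist',np.array(p)*k,z,c)).round(1))
```

```text
foot [[56.1 31.6]]
ribtop [[56.7 31.6]]
strip edge 24 [[63.  31.6]]
strip edge 18 [[61.  31.6]]
strip far [[98.8 31.7]]
screw [[74.3 -0.4]]
```

Gap ≈ 6.6 against 6 nominal, so it is home within measurement error. I'll take the load off, open and lift.

apply_moves([
  {"tx": -0.004, "ty": 0.0007, "tz": 0.0005, "rx": 0.0, "ry": 0.0, "rz": 0.0, "claw": 0.0},
  {"tx": -0.0075, "ty": 0.0013, "tz": 0.001, "rx": 0.0, "ry": 0.0, "rz": 0.0, "claw": 0.0},
  {"tx": -0.0075, "ty": 0.0013, "tz": 0.001, "rx": 0.0, "ry": 0.0, "rz": 0.0, "claw": 0.035},
  {"tx": -0.0075, "ty": 0.0013, "tz": 0.001, "rx": 0.0, "ry": 0.0, "rz": 0.0, "claw": 0.035},
  {"tx": -0.0075, "ty": 0.0013, "tz": 0.001, "rx": 0.0, "ry": 0.0, "rz": 0.0, "claw": 0.035},
  {"tx": -0.0075, "ty": 0.0013, "tz": 0.025, "rx": 0.0, "ry": 0.0, "rz": 0.0, "claw": 0.035},
  {"tx": -0.0075, "ty": 0.0013, "tz": 0.065, "rx": 0.0, "ry": 0.0, "rz": 0.0, "claw": 0.035},
  {"tx": -0.0075, "ty": 0.0013, "tz": 0.11, "rx": 0.0, "ry": 0.0, "rz": 0.0, "claw": 0.035},
])

```text
clock: 12.55
eef_pos: [590.5, 199.5, 130.0]
tool_rot: [3.14, 0.001, -0.186]
force: [1.4, 1.6, -0.8]
width: 35.1
```

apply_moves([
  {"tx": -0.009, "ty": -0.045, "tz": 0.0, "rx": 0.0, "ry": 0.0, "rz": 0.5, "claw": 0.05},
  {"tx": -0.019, "ty": -0.09, "tz": 0.0, "rx": 0.0, "ry": 0.0, "rz": 1.0, "claw": 0.05},
  {"tx": -0.03, "ty": -0.14, "tz": 0.0, "rx": 0.0, "ry": 0.0, "rz": 1.5, "claw": 0.05},
  {"tx": -0.04, "ty": -0.19, "tz": 0.0, "rx": 0.0, "ry": 0.0, "rz": 2.0, "claw": 0.05},
  {"tx": -0.05, "ty": -0.24, "tz": 0.0, "rx": 0.0, "ry": 0.0, "rz": 2.5, "claw": 0.05},
  {"tx": -0.06, "ty": -0.285, "tz": 0.0, "rx": 0.0, "ry": 0.0, "rz": 3.0, "claw": 0.05},
  {"tx": -0.07, "ty": -0.33, "tz": 0.0, "rx": 0.0, "ry": 0.0, "rz": 3.67, "claw": 0.05},
  {"tx": -0.08, "ty": -0.375, "tz": 0.0, "rx": 0.0, "ry": 0.0, "rz": 3.67, "claw": 0.05},
  {"tx": -0.09, "ty": -0.42, "tz": 0.0, "rx": 0.0, "ry": 0.0, "rz": 3.67, "claw": 0.05},
  {"tx": -0.099, "ty": -0.468, "tz": -0.02, "rx": 0.0, "ry": 0.0, "rz": 3.67, "claw": 0.05},
  {"tx": -0.099, "ty": -0.468, "tz": -0.05, "rx": 0.0, "ry": 0.0, "rz": 3.67, "claw": 0.05},
  {"tx": -0.099, "ty": -0.468, "tz": -0.06, "rx": 0.0, "ry": 0.0, "rz": 3.67, "claw": 0.05},
])

```text
clock: 13.75
eef_pos: [490.0, -269.6, 67.8]
tool_rot: [-3.14, 0.002, 0.131]
force: [-0.9, 0.6, -0.7]
width: 50.0
```

Run:
```python
from h import *
s=read_state();print(s['clock'],s['qpos'].round(2),s['eef_pos'],np.degrees(s['tool_rot']))
c=calibration('wrist');im=get_image('wrist');np.save('w8.npy',im);np.save('w8c.npy',c,allow_pickle=True)
save(cv2.resize(im,(800,600),interpolation=2),'w8.png')
```

```text
13.75 [ 0.11  0.81  0.55  1.91 -0.7   0.62 -0.32] [ 489.98472712 -269.55530049   67.81496605] [-1.79934637e+02  1.41479276e-01  7.51091535e+00]
```

View pics/w8.png

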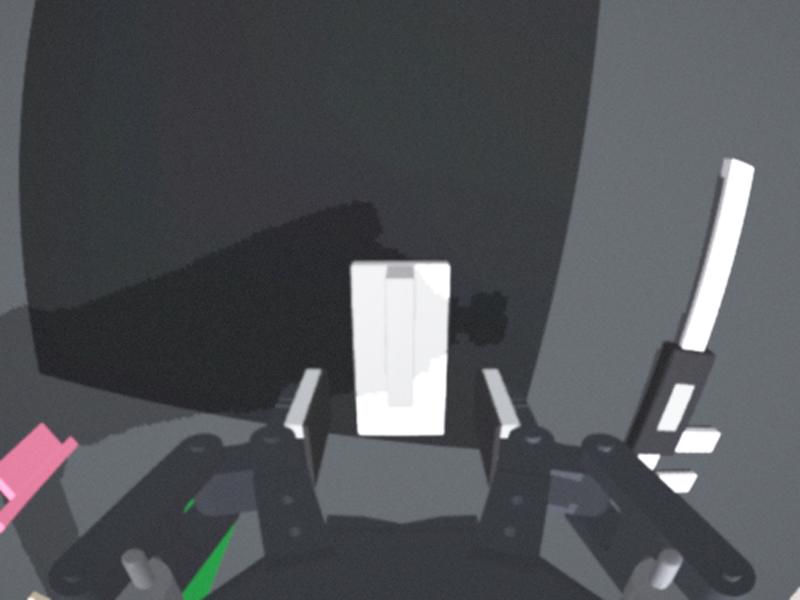

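R's rib (column 400) is centred between the jaws, with the tongue at the bottom, towards the robot. Going down to grip.

apply_moves([
  {"tx": 0.0, "ty": 0.0, "tz": -0.02, "rx": 0.0, "ry": 0.0, "rz": 0.0, "claw": 0.05},
  {"tx": 0.0, "ty": 0.0, "tz": -0.04, "rx": 0.0, "ry": 0.0, "rz": 0.0, "claw": 0.05},
  {"tx": 0.0, "ty": 0.0, "tz": -0.05, "rx": 0.0, "ry": 0.0, "rz": 0.0, "claw": 0.05},
  {"tx": 0.0, "ty": 0.0, "tz": -0.05, "rx": 0.0, "ry": 0.0, "rz": 0.0, "claw": 0.05},
  {"tx": 0.0, "ty": 0.0, "tz": -0.05, "rx": 0.0, "ry": 0.0, "rz": 0.0, "claw": 0.05},
])

```text
clock: 14.3
eef_pos: [492.6, -267.7, 20.5]
tool_rot: [3.141, -0.001, 0.136]
force: [-0.5, 0.7, 0.2]
width: 50.1
```

apply_moves([
  {"tx": 0.0, "ty": -0.001, "tz": -0.004, "rx": 0.0, "ry": 0.0, "rz": 0.0, "claw": 0.05},
  {"tx": 0.0, "ty": -0.001, "tz": -0.004, "rx": 0.0, "ry": 0.0, "rz": 0.0, "claw": 0.0},
  {"tx": 0.0, "ty": -0.001, "tz": -0.004, "rx": 0.0, "ry": 0.0, "rz": 0.0, "claw": 0.0},
  {"tx": 0.0, "ty": -0.001, "tz": -0.004, "rx": 0.0, "ry": 0.0, "rz": 0.0, "claw": 0.0},
  {"tx": 0.0, "ty": -0.001, "tz": -0.004, "rx": 0.0, "ry": 0.0, "rz": 0.0, "claw": 0.0},
  {"tx": 0.0, "ty": -0.001, "tz": -0.004, "rx": 0.0, "ry": 0.0, "rz": 0.0, "claw": 0.0},
  {"tx": 0.0, "ty": -0.001, "tz": -0.004, "rx": 0.0, "ry": 0.0, "rz": 0.0, "claw": 0.0},
])

```text
clock: 15.0
eef_pos: [492.0, -269.2, 16.2]
tool_rot: [3.141, -0.001, 0.135]
force: [-0.1, 1.1, 5.5]
width: 10.3
```

apply_moves([
  {"tx": 0.0, "ty": 0.0, "tz": 0.04, "rx": 0.0, "ry": 0.0, "rz": 0.0, "claw": 0.0},
  {"tx": 0.01, "ty": 0.0, "tz": 0.09, "rx": 0.0, "ry": 0.0, "rz": 0.0, "claw": 0.0},
  {"tx": 0.02, "ty": 0.03, "tz": 0.11, "rx": 0.0, "ry": 0.0, "rz": 1.6, "claw": 0.0},
  {"tx": 0.02, "ty": 0.06, "tz": 0.11, "rx": 0.0, "ry": 0.0, "rz": 3.2, "claw": 0.0},
  {"tx": 0.02, "ty": 0.09, "tz": 0.11, "rx": 0.0, "ry": 0.0, "rz": 4.8, "claw": 0.0},
  {"tx": 0.02, "ty": 0.12, "tz": 0.11, "rx": 0.0, "ry": 0.0, "rz": 6.4, "claw": 0.0},
  {"tx": 0.02, "ty": 0.15, "tz": 0.11, "rx": 0.0, "ry": 0.0, "rz": 8.0, "claw": 0.0},
  {"tx": 0.02, "ty": 0.18, "tz": 0.11, "rx": 0.0, "ry": 0.0, "rz": 9.6, "claw": 0.0},
  {"tx": 0.02, "ty": 0.21, "tz": 0.11, "rx": 0.0, "ry": 0.0, "rz": 11.2, "claw": 0.0},
  {"tx": 0.02, "ty": 0.24, "tz": 0.11, "rx": 0.0, "ry": 0.0, "rz": 12.8, "claw": 0.0},
  {"tx": 0.02, "ty": 0.27, "tz": 0.11, "rx": 0.0, "ry": 0.0, "rz": 14.4, "claw": 0.0},
  {"tx": 0.02, "ty": 0.3, "tz": 0.11, "rx": 0.0, "ry": 0.0, "rz": 16.0, "claw": 0.0},
])

```text
clock: 16.2
eef_pos: [511.5, 32.2, 125.5]
tool_rot: [-3.141, 0.0, 1.537]
force: [1.1, -0.9, -1.8]
width: 10.6
```

apply_moves([
  {"tx": -0.005, "ty": 0.02, "tz": 0.0, "rx": 0.0, "ry": 0.0, "rz": 1.6, "claw": 0.0},
  {"tx": -0.01, "ty": 0.04, "tz": 0.0, "rx": 0.0, "ry": 0.0, "rz": 3.2, "claw": 0.0},
  {"tx": -0.015, "ty": 0.06, "tz": 0.0, "rx": 0.0, "ry": 0.0, "rz": 4.8, "claw": 0.0},
  {"tx": -0.02, "ty": 0.08, "tz": 0.0, "rx": 0.0, "ry": 0.0, "rz": 6.4, "claw": 0.0},
  {"tx": -0.025, "ty": 0.1, "tz": 0.0, "rx": 0.0, "ry": 0.0, "rz": 8.0, "claw": 0.0},
  {"tx": -0.03, "ty": 0.11, "tz": 0.0, "rx": 0.0, "ry": 0.0, "rz": 9.6, "claw": 0.0},
  {"tx": -0.034, "ty": 0.127, "tz": 0.0, "rx": 0.0, "ry": 0.0, "rz": 11.2, "claw": 0.0},
  {"tx": -0.034, "ty": 0.127, "tz": 0.0, "rx": 0.0, "ry": 0.0, "rz": 12.8, "claw": 0.0},
  {"tx": -0.034, "ty": 0.127, "tz": -0.02, "rx": 0.0, "ry": 0.0, "rz": 14.4, "claw": 0.0},
  {"tx": -0.034, "ty": 0.127, "tz": -0.05, "rx": 0.0, "ry": 0.0, "rz": 16.0, "claw": 0.0},
  {"tx": -0.034, "ty": 0.127, "tz": -0.07, "rx": 0.0, "ry": 0.0, "rz": 16.33, "claw": 0.0},
  {"tx": -0.034, "ty": 0.127, "tz": -0.07, "rx": 0.0, "ry": 0.0, "rz": 16.33, "claw": 0.0},
])

```text
clock: 17.4
eef_pos: [475.9, 157.0, 53.4]
tool_rot: [-3.139, -0.005, 2.956]
force: [0.2, -0.1, -1.3]
width: 10.2
```

Run:
```python
from h import *
s=read_state();print(s['clock'],s['qpos'].round(2),s['eef_pos'],pal(s['eef_pos'][:2]),np.degrees(s['tool_rot']))
c=calibration('wrist');im=get_image('wrist');np.save('w9.npy',im);np.save('w9c.npy',c,allow_pickle=True)
save(cv2.resize(im,(800,600),interpolation=2),'w9.png')
```

```text
17.4 [-0.33  0.71 -0.07  2.06  0.12  0.38  0.9 ] [475.85801305 157.01056844  53.4088499 ] [[-78.85605942 -32.24536611]] [-179.83828141   -0.27537561  169.38153585]
```

View pics/w9.png

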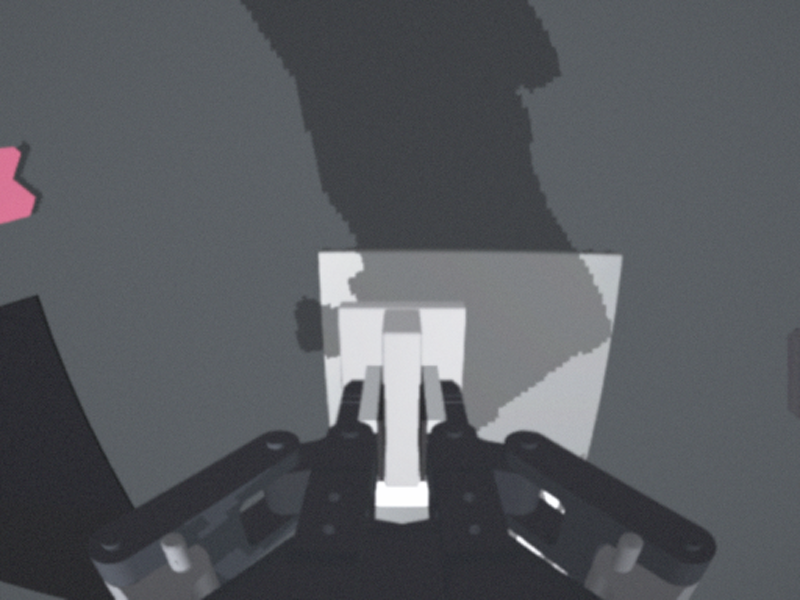

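The bracket is gripped straight. Its plain end corners are at (341,307) and (465,307), and the pallet's front corners at (319,252) and (622,254). Checking the offset.

Run:
```python
from h import *
c=np.load('w9c.npy',allow_pickle=True).item();k=.64
print('front',pal(ray('wrist',np.array([[319,252],[622,254.5]])*k,6,c)).round(1))
for p in([[341,308],[465,308]],[[341,355],[462,355]]):
    t=pal(ray('wrist',np.array(p)*k,48,c));print('bracket',t.round(1),t.mean(0))
```

```text
front [[-115.8  -66.8]
 [-116.1   67.6]]
bracket [[-105.4  -52.4]
 [-105.4  -10.3]] [-105.37000913  -31.34990807]
bracket [[-87.8 -53.2]
 [-87.8 -10.5]] [-87.82330771 -31.87016463]
```

apply_moves([
  {"tx": 0.0, "ty": 0.0, "tz": -0.015, "rx": 0.0, "ry": 0.0, "rz": 0.0, "claw": 0.0},
  {"tx": 0.0, "ty": 0.0, "tz": -0.025, "rx": 0.0, "ry": 0.0, "rz": 0.0, "claw": 0.0},
  {"tx": 0.0, "ty": 0.0, "tz": -0.032, "rx": 0.0, "ry": 0.0, "rz": 0.0, "claw": 0.0},
  {"tx": 0.0, "ty": 0.0, "tz": -0.034, "rx": 0.0, "ry": 0.0, "rz": 0.0, "claw": 0.0},
  {"tx": 0.0, "ty": 0.0, "tz": -0.034, "rx": 0.0, "ry": 0.0, "rz": 0.0, "claw": 0.0},
])

```text
clock: 17.95
eef_pos: [477.9, 158.0, 21.8]
tool_rot: [-3.142, -0.0, 2.956]
force: [-0.4, -0.3, -0.4]
width: 10.4
```

apply_moves([
  {"tx": 0.012, "ty": -0.0022, "tz": -0.001, "rx": 0.0, "ry": 0.0, "rz": 0.0, "claw": 0.0},
  {"tx": 0.024, "ty": -0.0045, "tz": -0.001, "rx": 0.0, "ry": 0.0, "rz": 0.0, "claw": 0.0},
  {"tx": 0.036, "ty": -0.0067, "tz": -0.001, "rx": 0.0, "ry": 0.0, "rz": 0.0, "claw": 0.0},
  {"tx": 0.048, "ty": -0.009, "tz": -0.001, "rx": 0.0, "ry": 0.0, "rz": 0.0, "claw": 0.0},
  {"tx": 0.06, "ty": -0.0112, "tz": -0.001, "rx": 0.0, "ry": 0.0, "rz": 0.0, "claw": 0.0},
  {"tx": 0.07, "ty": -0.0131, "tz": -0.001, "rx": 0.0, "ry": 0.0, "rz": 0.0, "claw": 0.0},
  {"tx": 0.07, "ty": -0.0131, "tz": -0.001, "rx": 0.0, "ry": 0.0, "rz": 0.0, "claw": 0.0},
])

```text
clock: 18.65
eef_pos: [550.5, 144.1, 21.0]
tool_rot: [3.141, 0.003, 2.955]
force: [0.5, 0.3, -0.7]
width: 10.6
```

apply_moves([
  {"tx": 0.01, "ty": -0.0018, "tz": -0.0005, "rx": 0.0, "ry": 0.0, "rz": 0.0, "claw": 0.0},
  {"tx": 0.018, "ty": -0.0034, "tz": -0.0005, "rx": 0.0, "ry": 0.0, "rz": 0.0, "claw": 0.0},
  {"tx": 0.023, "ty": -0.0043, "tz": -0.001, "rx": 0.0, "ry": 0.0, "rz": 0.0, "claw": 0.0},
  {"tx": 0.026, "ty": -0.0049, "tz": -0.001, "rx": 0.0, "ry": 0.0, "rz": 0.0, "claw": 0.0},
  {"tx": 0.029, "ty": -0.0054, "tz": -0.001, "rx": 0.0, "ry": 0.0, "rz": 0.0, "claw": 0.0},
  {"tx": 0.032, "ty": -0.006, "tz": -0.001, "rx": 0.0, "ry": 0.0, "rz": 0.0, "claw": 0.0},
  {"tx": 0.034, "ty": -0.0064, "tz": -0.001, "rx": 0.0, "ry": 0.0, "rz": 0.0, "claw": 0.0},
  {"tx": 0.034, "ty": -0.0064, "tz": -0.001, "rx": 0.0, "ry": 0.0, "rz": 0.0, "claw": 0.0},
])

```text
clock: 19.45
eef_pos: [576.7, 139.3, 19.4]
tool_rot: [-3.139, -0.009, 2.958]
force: [-10.5, 1.9, 6.8]
width: 10.7
```

apply_moves([
  {"tx": 0.003, "ty": -0.0005, "tz": 0.0, "rx": 0.0, "ry": 0.0, "rz": 0.0, "claw": 0.0},
  {"tx": 0.004, "ty": -0.0008, "tz": 0.0, "rx": 0.0, "ry": 0.0, "rz": 0.0, "claw": 0.0},
  {"tx": 0.004, "ty": -0.0008, "tz": 0.0, "rx": 0.0, "ry": 0.0, "rz": 0.0, "claw": 0.0},
])

```text
clock: 19.75
eef_pos: [576.7, 139.3, 19.4]
tool_rot: [-3.138, -0.016, 2.959]
force: [-17.3, 3.1, 13.8]
width: 10.6
```

apply_moves([
  {"tx": -0.004, "ty": 0.0007, "tz": 0.0005, "rx": 0.0, "ry": 0.0, "rz": 0.0, "claw": 0.0},
  {"tx": -0.0075, "ty": 0.0013, "tz": 0.001, "rx": 0.0, "ry": 0.0, "rz": 0.0, "claw": 0.0},
  {"tx": -0.0075, "ty": 0.0013, "tz": 0.001, "rx": 0.0, "ry": 0.0, "rz": 0.0, "claw": 0.035},
  {"tx": -0.0075, "ty": 0.0013, "tz": 0.001, "rx": 0.0, "ry": 0.0, "rz": 0.0, "claw": 0.035},
  {"tx": -0.0075, "ty": 0.0013, "tz": 0.001, "rx": 0.0, "ry": 0.0, "rz": 0.0, "claw": 0.035},
  {"tx": -0.0075, "ty": 0.0013, "tz": 0.025, "rx": 0.0, "ry": 0.0, "rz": 0.0, "claw": 0.035},
  {"tx": -0.0075, "ty": 0.0013, "tz": 0.065, "rx": 0.0, "ry": 0.0, "rz": 0.0, "claw": 0.035},
  {"tx": -0.0075, "ty": 0.0013, "tz": 0.11, "rx": 0.0, "ry": 0.0, "rz": 0.0, "claw": 0.035},
  {"tx": -0.0075, "ty": 0.0013, "tz": 0.16, "rx": 0.0, "ry": 0.0, "rz": 0.0, "claw": 0.035},
])

```text
clock: 20.65
eef_pos: [578.2, 138.6, 180.8]
tool_rot: [-3.141, -0.001, 2.956]
force: [1.0, -0.2, 0.2]
width: 34.9
```

apply_moves([
  {"tx": 0.05, "ty": 0.03, "tz": 0.03, "rx": 0.0, "ry": 0.0, "rz": 0.0, "claw": 0.035},
  {"tx": 0.09, "ty": 0.03, "tz": 0.03, "rx": 0.0, "ry": 0.0, "rz": 0.0, "claw": 0.035},
  {"tx": 0.11, "ty": 0.03, "tz": 0.03, "rx": 0.0, "ry": 0.0, "rz": 0.0, "claw": 0.035},
  {"tx": 0.11, "ty": 0.03, "tz": 0.03, "rx": 0.0, "ry": 0.0, "rz": 0.0, "claw": 0.035},
  {"tx": 0.11, "ty": 0.03, "tz": 0.03, "rx": 0.0, "ry": 0.0, "rz": 0.0, "claw": 0.035},
])

```text
clock: 21.15
eef_pos: [688.1, 168.5, 209.0]
tool_rot: [-3.141, -0.001, 2.956]
force: [-0.6, 0.6, -0.6]
width: 35.0
```

Run:
```python
from h import *
s=read_state();print(s['clock'],s['eef_pos'],s['force'])
c=calibration('wrist');im=get_image('wrist');np.save('w10.npy',im);np.save('w10c.npy',c,allow_pickle=True)
sc=get_image('scene');np.save('s10.npy',sc)
save(cv2.resize(im,(800,600),interpolation=2),'w10.png')
P=np.array([[x,y] for x in(-2,58) for y in(31,-31)]);R=np.array([[np.cos(th),-np.sin(th)],[np.sin(th),np.cos(th)]])
W=P@R.T+O;print((proj('wrist',np.c_[W,np.full(4,36)],c)*800/512).round(),P.tolist())
```

```text
21.15 [688.09379659 168.53048312 208.97832142] [-0.61153477  0.56678878 -0.57585647]
[[420.  77.]
 [327.  78.]
 [420. 164.]
 [328. 165.]] [[-2, 31], [-2, -31], [58, 31], [58, -31]]
```

The viewer limit is reached, so I'll check numerically. I'll take brightness profiles along each lane, at plate and rib height, and compare the two lanes.

Run:
```python
from h import *
c=np.load('w10c.npy',allow_pickle=True).item();g=cv2.cvtColor(np.load('w10.npy'),cv2.COLOR_RGB2GRAY)
R=np.array([[np.cos(th),-np.sin(th)],[np.sin(th),np.cos(th)]])
def samp(P,z):
    W=np.atleast_2d(P)@R.T+O;p=proj('wrist',np.c_[W,np.full(len(W),z)],c).astype(np.float32)
    return cv2.remap(g,p[:,:1],p[:,1:],1)[:,0]
xs=np.arange(-24,76,2)
print('x',xs.tolist())
for y in(31,-31):
    for dy,z in((14,14),(-14,14),(0,36)):
        print(y,dy,z,samp(np.c_[xs,np.full(len(xs),y+dy)],z).tolist())
for x in(20,50): print('across',x,samp(np.c_[np.full(69,x),np.arange(68,-70,-2)],14).tolist())
```

```text
x [-24, -22, -20, -18, -16, -14, -12, -10, -8, -6, -4, -2, 0, 2, 4, 6, 8, 10, 12, 14, 16, 18, 20, 22, 24, 26, 28, 30, 32, 34, 36, 38, 40, 42, 44, 46, 48, 50, 52, 54, 56, 58, 60, 62, 64, 66, 68, 70, 72, 74]
31 14 14 [176, 156, 129, 128, 128, 126, 128, 129, 129, 129, 148, 215, 229, 229, 228, 228, 228, 229, 229, 229, 229, 227, 228, 228, 227, 228, 228, 227, 227, 228, 228, 229, 228, 228, 227, 228, 228, 228, 227, 227, 228, 228, 228, 227, 230, 239, 240, 240, 244, 241]
31 -14 14 [123, 122, 122, 125, 124, 125, 124, 125, 125, 125, 150, 217, 227, 227, 227, 226, 227, 227, 228, 227, 227, 227, 227, 226, 227, 227, 228, 227, 227, 226, 227, 227, 227, 226, 226, 227, 226, 226, 225, 226, 226, 226, 226, 222, 229, 237, 237, 238, 240, 239]
31 0 36 [123, 125, 125, 125, 125, 127, 127, 127, 126, 127, 148, 219, 226, 228, 228, 227, 228, 227, 227, 228, 228, 228, 228, 228, 228, 228, 228, 229, 228, 228, 228, 228, 227, 229, 228, 227, 228, 228, 227, 227, 221, 223, 226, 225, 237, 239, 238, 240, 241, 238]
-31 14 14 [123, 121, 123, 121, 122, 121, 121, 122, 121, 121, 142, 212, 225, 225, 226, 226, 225, 225, 225, 225, 226
[... 680 characters left out ...]
202, 229, 229, 230, 231, 225, 173, 170, 224, 229, 228, 229, 228, 229, 223, 223, 229, 229, 228, 226, 221, 201, 226, 227, 228, 227, 227, 226, 224, 171, 134, 196, 227, 228, 226, 227, 223, 177, 154, 220, 226, 225, 225, 226, 226, 224, 206, 151, 211, 253, 255, 255, 255, 255, 255, 255, 255, 255, 255, 255, 245, 163, 239, 255, 255, 255, 255, 255, 233]
across 50 [195, 227, 229, 228, 230, 226, 170, 170, 224, 227, 228, 228, 227, 227, 217, 224, 229, 228, 227, 228, 222, 206, 226, 226, 225, 226, 227, 226, 221, 176, 141, 197, 225, 227, 226, 225, 222, 179, 184, 254, 255, 255, 255, 255, 255, 255, 244, 159, 245, 255, 255, 255, 255, 255, 255, 255, 255, 255, 255, 255, 240, 159, 248, 255, 255, 255, 255, 255, 245]
```

Both plain ends read pallet x ≈ -3 on both sides in both lanes. Home is -2, with a known bias of about -1 in this measurement. So both are home, square and flat, and the gripper is clear.

```bash
python3 -c "
from cell import *
print(finish_job())"
```

```text
the job is handed in; nothing more can be done
None
```

I tipped both brackets over onto their flat faces, rib up, and loaded them tongue first under the hold-down strip, one in each lane. I then handed the job in at about 21 s. The ring gauge, vee block and caliper were not approached.

**Last checks:**
- **Stop contact:** each bracket came to a hard stop. The TCP held still while the force rose to about 19 N on the left-lane bracket and 17 N on the right.
- **Left lane, before release:** the gap from the rib to the strip measured 6.6 mm, against 6 nominal.
- **Both lanes, after release:** a final wrist picture put both plain ends at pallet x ≈ -3, the same on both sides. Nominal is -2, and the pallet fit reads about 1 mm low, so both are fully home, square and flat.
- **Robot:** the gripper ended open at about z = 209 mm, touching nothing.

**What did not go as planned:**
- The first move call was refused as a bad value. It went through once I sent all the keys, written as decimals.
- The 12-picture viewing limit ran out before the end, so the final check rests on brightness readings along the lanes and not on a viewed picture.

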